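# Kit a bearing cup and carry the ball tray to the deck panel

## Robot

A 6-joint arm with a two-finger parallel gripper is mounted at the origin on the work surface. World frame = base frame: x ahead of the robot, y to its left, z up, the work surface at z = 0. Lengths are in m, angles in rad, forces in N, time in s.
With the tool pointing down it reaches from about 0.375 to 0.925 m from the base axis. Payload 5.7 kg.
Tool frame: the origin (TCP) lies on the front face of the gripper's body, between the roots of the fingers; the fingertips stand 73 mm ahead of it and the grasp point (between the pads) lies 54 mm ahead of it; z points along the fingers, y is the direction in which the jaws open and shut (so a half turn about z gives the same grasp; the last joint's range is limited). The gripper opens to 85 mm and grips with 20 to 120 N. Pads are 22 mm wide; open, the fingers measure 114 mm over their backs; the gripper's body (76 mm by 85 mm) begins 54 mm behind the grasp point. The pads swing forward as they close: fully open they stand 13 mm farther back than shut.
Start: joints at [1.102, 0.359, 1.51, -0, 1.272, -0.115], TCP at [0.208, 0.563, 0.304] pointing down, gripper open.
Joint ranges: [-2.97, 2.97], [-1.01, 2.36], [0.21, 2.38], [-0.96, 4.11], [0.2, 2.71], [-2.98, 2.98]. Speed limits (rad/s): [2.39, 2.39, 3.14, 3.14, 3.14, 3.14].

## Interface

Orientations are given as a unit quaternion [w, x, y, z].
In Python, from cell import readout, imaging, env gives the robot as it stands. The module is installed in compiled form; this text tells all that it offers.
- The arm moves only by the tool servo_tool, never from a script. Its argument "steps" is a list of rows, each an object of numbers: "dx", "dy", "dz": the shift along the tool's x, y, z in m; "rx", "ry", "rz": the turn, a rotation vector about the tool's x, y, z in degrees. In form: [{"dx": .., "dy": .., "dz": .., "rx": .., "ry": .., "rz": ..}, ...]. A call has 1 to 20 rows; each row shifts and turns the commanded pose from where the row before left it, along the tool's axes as they then stand; what a row does not reach is not made up. A row lasts 1/12 s, in which the tool goes at most 41.7 mm and 7.16 degrees, less where a joint would pass 70% of its speed; a pose out of reach is approached as far as the arm can. A call is refused whole if a number of a shift passes 0.0417 or a number of a turn 7.16, either way. A call with a gripper value outside its range is refused whole. "hand" is the opening, from 0 (shut) to 1 (fully open), set as the call begins (left out, the last holds). The fingers move at their own pace and stop on an object; "newtons" is the grip in N (left out, the last holds). Time passes only in rows, so rows that do not move let the fingers close. It gives the time, the measured TCP pose, the force and the opening at its end, in the units of the state.
- readout.sense(): the state, without advancing time (a new reading comes with each control period).
- imaging.camera(name): name is "side" or "top"; returns a dict with "frame" (420x560x3 uint8, red, green, blue), "K" (3x3 intrinsics, pixels), "position" and "orientation" of the camera in the world. Camera axes: x right, y down, z forward; pixel columns grow to the right and rows downward; lengths in m; the calibration is good to about 2 mm. A picture is of the moment at which its call begins. There is no depth.
- env.close_job(): hands the job in, once; it reports no verdict.
Trained networks look in a picture, given as the dict that the camera call returned (one of the last four; its "shot" number tells which), for a name from the list of things; names that differ only in an ending like _2 or _b are one class to them, and where a whole thing is asked for, a point or a joint stands for the part that bears it (a point fixed in the world has none). Each returns a list of dicts, best first, with "score" (0 to 1); they miss things now and then, are a little off and sometimes report something else, mostly with a low value. They report only what shows in the picture. A call takes as long as a camera call.
- imaging.trace(picture, target): "pixels" (420x560 bool, what is visible of it).
- imaging.pinpoint(picture, target): "position" ([x, y, z] in m, in world coordinates, good to about 4 mm: a listed point, or the origin of a listed thing).
The state is a dict: "time_s": time; "joints": joint angles; "dq": joint speeds; "tau": joint torques, N m; "tool_pos": TCP position; "tcp_rot": TCP orientation; "wrist_force": force on the tool from outside, world axes, zero at the start; "ft_torque": the same for the moment, N m; "grip_width": finger opening in m.
Only numpy, scipy, OpenCV 4.12 (cv2) and the standard library are available. Lean on these libraries where they do the work, as an engineer would, in place of code of your own. Each camera call takes 0.05 s, during which the arm holds its last target. There are 200 camera calls.

## Task

Take the finished brass cup out of the machine's catch tray and stand it upright in the square socket of the blue carrier tray, leaving the dark slug where it is. Then lift the carrier tray by its black handle bar, without ever letting the loose steel ball leave its shallow pocket, and carry it to the black deck panel. Finish while still holding it, level and still, centred over the panel's mounting plate with the tray's underside about 10 cm above the plate; do not set it down, and leave everything else on the bench alone.

Things in the scene. Friction and masses are not known exactly. Their poses are not given: they have to be found in the camera images.
- cup_center (a point): finished bearing cup, brass yellow, open at the top: upright cylinder 36 mm in diameter, 45 mm high, 0.11 kg, loose, standing in the machine's catch tray; this point is its centre, 22.5 mm above its foot; z is its axis, up. It stands at one end of the catch tray and the dark slug at the other, 80 to 140 mm apart; either may be nearer the robot.
- slug_center (a point): raw slug, dark steel, solid: same outside size as the cup (36 mm diameter, 45 mm high), standing in the same catch tray; this point is its centre, 22.5 mm above its foot. To be left alone.
- machine: grey forming machine with its catch tray, fixed; origin under the middle of the catch tray. The catch tray is 220 mm along x and 130 mm along y, with 4 mm walls 20 mm high and a floor 4 mm above the bench; cup and slug stand apart along its x axis, near y = 0. The machine's housing, 300 x 220 mm and 230 mm high at most, stands on its -y side beginning 145 mm from the origin; a chute slopes down to the tray edge.
- tray: blue carrier tray, loose, flat on the bench: 220 mm along its x, 110 mm along its y, 0.32 to 0.48 kg empty; origin under the centre of its underside, z up. Floor top 6 mm above the underside, outer rim 14 mm above the underside. Ball pocket at x = +75 mm, square socket at x = -75 mm, handle across the middle. It balances about the handle when loaded.
- tray_handle (a point): centre of the carrier tray's black handle bar, 62 mm above the tray's underside; the bar is 14 mm thick along the tray's x, 80 mm long along y, 24 mm high (50 to 74 mm above the underside), on two aluminium posts; axes are those of the tray (x towards the ball pocket). Grip it across its 14 mm thickness.
- tray_socket (a point): centre of the floor of the white-walled square socket in the tray, for the cup: 46 x 46 mm inside, 4 mm walls 8 mm high; floor 6 mm above the tray's underside; axes are those of the tray.
- tray_pocket (a point): where the ball's centre rests in the middle of its round white pocket: 21 mm above the tray's underside; the pocket is 32 mm in inside diameter with a rim only 5 mm high, so the ball has some play and rolls out when the tray is tipped far or jerked.
- ball_center (a point): centre of the loose steel ball, 30 mm in diameter, 0.11 kg, lying in the tray's round pocket.
- panel: black moulded deck panel, fixed, 260 x 260 mm, top 50 mm above the bench; origin under its centre.
- mount (a point): centre of the top face of the aluminium mounting plate (100 x 100 mm, 4 mm thick, yellow spot in its middle) on the deck panel, 54 mm above the bench; z up.
- bitcase: yellow bit case, 75 x 100 x 30 mm, bystander; origin under its centre.
- bottle: white bottle with a red cap, 44 mm diameter, 110 mm high, bystander; origin under its centre.
- carton: cardboard screw carton, 80 x 110 x 60 mm, bystander; origin under its centre.
- driver: yellow screwdriver lying on the bench near the robot, bystander; origin on its underside.
- spacer: steel spacer ring, 60 mm diameter, 12 mm high, lying flat, bystander; origin under its centre.

How it is judged:
On the way, in this order (a step that is already met when the one before it is completed fails the run):
1. the brass cup stands in the tray's square socket, let go, while the tray is still on the bench (x of cup_center in the frame of tray_socket between -0.01 and 0.01 m and y of cup_center in the frame of tray_socket between -0.01 and 0.01 m and z of cup_center in the frame of tray_socket between 0.015 and 0.028 m and angle between the z axis of cup_center and the z axis of tray_socket, either way round below 0.15 rad and height (world z) of tray_handle below 0.07 m and contact force between the fingers and cup below 0.1 N), for 0.2 s.
2. the tray is lifted by the handle with cup and ball aboard (x of cup_center in the frame of tray_socket between -0.01 and 0.01 m and y of cup_center in the frame of tray_socket between -0.01 and 0.01 m and z of cup_center in the frame of tray_socket between 0.015 and 0.028 m and angle between the z axis of cup_center and the z axis of tray_socket, either way round below 0.15 rad and distance between ball_center and tray_pocket below 0.015 m and height (world z) of tray_handle above 0.1 m and contact force between the fingers and tray above 1 N), for 0.2 s.
At the end, for the whole second after the job is handed in: Fingers hold the tray (over 1 N) within 40 mm of centred over the mounting plate, underside 60 to 150 mm above it, tilt under 7 degrees, still (under 30 mm/s), off the panel; ball within 15 mm of its pocket's centre; cup upright in the socket, within 10 mm of its centre, foot on the floor (x of cup_center in the frame of tray_socket between -0.01 and 0.01 m and y of cup_center in the frame of tray_socket between -0.01 and 0.01 m and z of cup_center in the frame of tray_socket between 0.015 and 0.028 m and angle between the z axis of cup_center and the z axis of tray_socket, either way round below 0.15 rad and distance between ball_center and tray_pocket below 0.015 m and horizontal distance between tray_handle and mount below 0.04 m and z of tray_handle in the frame of mount between 0.122 and 0.212 m and angle between tray_handle's own z axis and vertical below 0.12 rad and contact force between the fingers and tray above 1 N and contact force between tray and panel below 0.1 N and linear speed of tray below 0.03 m/s and angular speed of tray below 0.2 rad/s); the arm keeps its last pose, push and grip.
It fails at once if the ball leaves its pocket in the tray (distance between ball_center and tray_pocket above 0.022 m).
It fails at once if the slug is moved by more than 40 mm (distance of slug_center from where it was at the start of the episode above 0.04 m).
It fails at once if another thing on the bench is moved by more than 40 mm (distance of any of bitcase, bottle, carton, driver, spacer from where it was at the start of the episode above 0.04 m).
It also fails if it takes over 64 s, if anything falls off the work surface, if the arm or the gripper's body presses on something with over 40 N, if the wrist force passes 120 N, or if a joint passes its speed limit or range.

## Working session

There is one attempt and no reset: what is moved stays moved. The work goes in short steps, Python scripts to look and compute and a tool call to move; the robot and the scene stay as the last step left them, time stands still between calls to the robot, and variables do not carry over. Pictures are saved under pics/ and viewed, about 8 in all and at most 12, crops included, and the job is handed in when it is done.

Besides the shell and the picture viewer there is one more tool, called after "Request:" by a JSON object that holds its "method" and its "body", one argument or row to a line. servo_tool: Moves the arm, as the interface text tells. Its arguments: {"type":"object","properties":{"steps":{"type":"array"},"hand":{"type":"number"},"newtons":{"type":"number"}},"required":["steps"]}

```bash
mkdir -p pics
cat > h.py <<'E'
import numpy as np, cv2
from cell import readout, imaging, env
from scipy.spatial.transform import Rotation as R
np.set_printoptions(precision=4, suppress=True)
def rot(q): return R.from_quat(np.r_[q[1:],q[0]])
def save(p,n): cv2.imwrite('pics/'+n+'.png',p['frame'][:,:,::-1])
def proj(p,X):
    c=rot(p['orientation']).as_matrix().T@(np.array(X)-p['position']); u=p['K']@c; return u[:2]/u[2]
def ray(p,uv,z):
    d=rot(p['orientation']).as_matrix()@np.linalg.inv(p['K'])@np.array([*uv,1.]); o=np.array(p['position']); return o+d*(z-o[2])/d[2]
def state():
    s=readout.sense(); print(s['time_s'],np.array(s['tool_pos']),rot(s['tcp_rot']).as_matrix().round(3).tolist(),np.array(s['joints']),s['grip_width'],np.array(s['wrist_force'])); return s
def find(p,names):
    for n in names:
        for r in imaging.pinpoint(p,n)[:2]: print(p['shot'],n,round(r['score'],2),np.array(r['position']))
E
python3 - <<'E'
from h import *
state()
t=imaging.camera('top'); save(t,'top0')
s=imaging.camera('side'); save(s,'side0')
for p in(t,s): print(np.array(p['position']),rot(p['orientation']).as_matrix().round(2).tolist())
N=['cup_center','slug_center','tray_handle','tray_socket','tray_pocket','ball_center','mount']
find(t,N+['machine','bottle','carton','bitcase','driver','spacer']); find(s,N[:6])
E
```

```text
0.0 [0.2076 0.5623 0.3031] [[-0.938, 0.346, -0.001], [0.346, 0.938, -0.002], [0.0, -0.002, -1.0]] [ 1.1019  0.3595  1.5115 -0.      1.2725 -0.1151] 0.08548700868495707 [-0.6976 -0.3573  1.5157]
[0.4114 0.0173 1.0192] [[0.01, -0.99, 0.17], [-1.0, -0.01, 0.01], [-0.01, -0.17, -0.99]]
[ 0.3206 -0.5687  0.6097] [[0.92, -0.27, 0.28], [-0.38, -0.59, 0.71], [-0.02, -0.76, -0.65]]
1 cup_center 0.58 [ 0.4739 -0.2919  0.0276]
1 slug_center 0.71 [ 0.5809 -0.2746  0.0251]
1 tray_handle 0.88 [ 0.5779 -0.0353  0.0603]
1 tray_socket 0.92 [ 0.5138 -0.0028  0.004 ]
1 tray_socket 0.6 [ 0.3711  0.0265 -0.006 ]
1 tray_pocket 0.79 [ 0.6477 -0.0741  0.0241]
1 ball_center 0.67 [ 0.6454 -0.0687  0.0242]
1 ball_center 0.43 [ 0.5818 -0.0327  0.0579]
1 mount 0.84 [0.5501 0.3342 0.0547]
1 mount 0.56 [ 0.5451  0.3297 -0.0014]
1 machine 0.72 [ 0.5182 -0.2866 -0.0007]
1 bottle 0.44 [ 0.513  -0.0023  0.0035]
1 carton 0.93 [ 0.759  -0.149   0.0015]
1 carton 0.64 [ 0.583  -0.2741  0.0267]
1 bitcase 0.76 [0.7608 0.1394 0.0007]
1 driver 0.78 [ 0.3731  0.0247 -0.0027]
1 spacer 0.93 [ 0.7564 -0.0376 -0.0009]
2 cup_center 0.58 [ 0.4744 -0.2967  0.0288]
2 slug_center 0.57 [ 0.5851 -0.2724  0.027 ]
2 tray_handle 0.81 [ 0.5788 -0.0339  0.0572]
2 tray_handle 0.24 [ 0.5175 -0.0025  0.0044]
2 tray_socket 0.88 [ 0.5135 -0.0018  0.004 ]
2 tray_pocket 0.85 [ 0.6446 -0.0654  0.0203]
2 ball_center 0.69 [ 0.6441 -0.0697  0.0246]
2 ball_center 0.39 [ 0.5776 -0.0378  0.0026]
```

```bash
python3 -c "
import cv2,numpy as np
a=cv2.imread('pics/top0.png');b=cv2.imread('pics/side0.png');print(a.shape)
"
```

```text
(420, 560, 3)
```

View pics/top0.png

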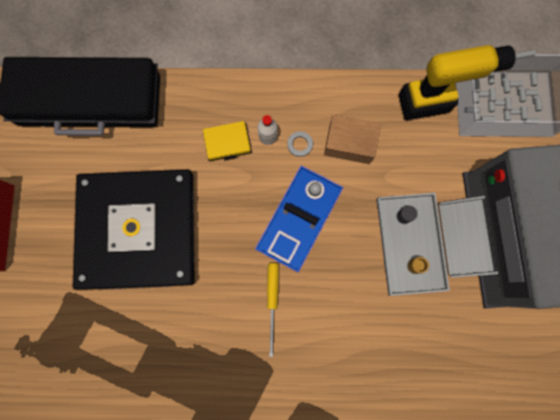

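View pics/side0.png

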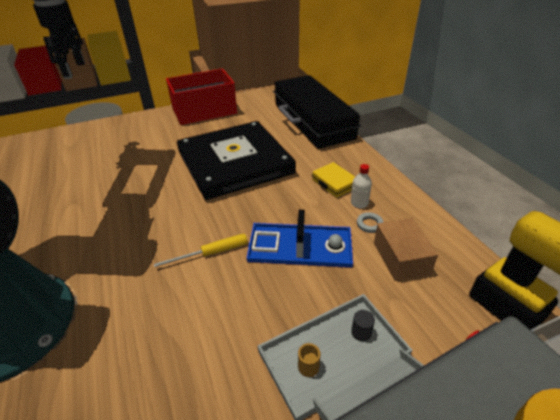

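The top view shows the cup at (418,265), slug (407,214), tray centre (300,218) with its socket at (284,247) and ball at (315,188), and the mount's yellow spot at (131,228). The side view agrees, and the path between them is clear. Next I'll refine these.

Run:
```python
from h import *
t=imaging.camera('top'); f=t['frame'].astype(int)
m=((f[...,2]>f[...,0]+50)&(f[...,2]>90)).astype(np.uint8)
m=cv2.morphologyEx(m,cv2.MORPH_OPEN,np.ones((3,3)))
c=max(cv2.findContours(m,0,2)[0],key=cv2.contourArea)
w=np.array([ray(t,q[0],0.012)[:2] for q in c],np.float32)
r=cv2.minAreaRect((w*1000)); print('tray',r)
s=imaging.camera('side')
for p in(t,s):
  for n in('cup_center','slug_center'):
    k=imaging.trace(p,n)
    if k:
      q=k[0]['pixels']; uv=np.argwhere(q)[:,::-1]; print(p['shot'],n,k[0]['score'],q.sum(),uv.mean(0),uv.min(0),uv.max(0),ray(p,uv.mean(0),.03))
h=proj(t,[.579,-.035,.062]);print(h)
y=((f[...,0]>150)&(f[...,2]<90)); y[:, :100]=0;y[:,160:]=0; y[:200]=0;y[260:]=0
uv=np.argwhere(y)[:,::-1];print('mount',uv.mean(0),ray(t,uv.mean(0),.054))
```

```text
tray ((579.0421142578125, -35.79655456542969), (108.47552490234375, 219.04342651367188), 62.213497161865234)
3 cup_center 0.7 324 [417.9259 265.1574] [407 257] [429 273] [ 0.4735 -0.2938  0.03  ]
3 slug_center 0.86 266 [406.7857 214.9211] [397 207] [416 223] [ 0.5844 -0.2738  0.03  ]
4 cup_center 0.68 679 [308.3756 359.0736] [298 342] [320 376] [ 0.4729 -0.2918  0.03  ]
4 slug_center 0.79 599 [362.1886 324.7596] [351 309] [373 341] [ 0.5843 -0.2721  0.03  ]
[300.0683 213.7214]
mount [131.1156 227.068 ] [0.547  0.3314 0.054 ]
```

Request:
{"method": "servo_tool", "body": {
  "hand": 0.65,
  "steps": [
    {"rz": 3.8},
    {"rz": 3.8},
    {"dx": -0.028, "dy": -0.0206, "dz": 0.003},
    {"dx": -0.028, "dy": -0.0206, "dz": 0.003},
    {"dx": -0.028, "dy": -0.0206, "dz": 0.003},
    {"dx": -0.028, "dy": -0.0206, "dz": 0.003},
    {"dx": -0.028, "dy": -0.0206, "dz": 0.003},
    {"dx": -0.028, "dy": -0.0206, "dz": 0.003},
    {"dx": -0.028, "dy": -0.0206, "dz": 0.003},
    {"dx": -0.028, "dy": -0.0206, "dz": 0.003},
    {"dx": -0.028, "dy": -0.0206, "dz": 0.003},
    {"dx": -0.028, "dy": -0.0206, "dz": 0.003},
    {"dx": -0.028, "dy": -0.0206, "dz": 0.003},
    {"dx": -0.028, "dy": -0.0206, "dz": 0.003},
    {"dx": -0.028, "dy": -0.0206, "dz": 0.003},
    {"dx": -0.028, "dy": -0.0206, "dz": 0.003},
    {"dx": -0.028, "dy": -0.0206, "dz": 0.003},
    {"dx": -0.028, "dy": -0.0206, "dz": 0.003},
    {"dx": -0.028, "dy": -0.0206, "dz": 0.003},
    {"dx": -0.028, "dy": -0.0206, "dz": 0.003}
  ]
}}

```text
$.steps[0]: bad value
```

Request:
{"method": "servo_tool", "body": {
  "hand": 0.65,
  "steps": [
    {"dx": 0, "dy": 0, "dz": 0, "rx": 0, "ry": 0, "rz": 3.8},
    {"dx": 0, "dy": 0, "dz": 0, "rx": 0, "ry": 0, "rz": 3.8}
  ]
}}

```text
time_s: 1.52
tool_pos: [0.2079, 0.5628, 0.3039]
tcp_rot: [-0.0, 0.242, 0.97, -0.0]
wrist_force: [0.5, -0.5, -0.1]
grip_width: 0.0638
```

Request:
{"method": "servo_tool", "body": {
  "steps": [
    {"dx": -0.028, "dy": -0.0206, "dz": 0.003, "rx": 0, "ry": 0, "rz": 0},
    {"dx": -0.028, "dy": -0.0206, "dz": 0.003, "rx": 0, "ry": 0, "rz": 0},
    {"dx": -0.028, "dy": -0.0206, "dz": 0.003, "rx": 0, "ry": 0, "rz": 0},
    {"dx": -0.028, "dy": -0.0206, "dz": 0.003, "rx": 0, "ry": 0, "rz": 0},
    {"dx": -0.028, "dy": -0.0206, "dz": 0.003, "rx": 0, "ry": 0, "rz": 0},
    {"dx": -0.028, "dy": -0.0206, "dz": 0.003, "rx": 0, "ry": 0, "rz": 0},
    {"dx": -0.028, "dy": -0.0206, "dz": 0.003, "rx": 0, "ry": 0, "rz": 0},
    {"dx": -0.028, "dy": -0.0206, "dz": 0.003, "rx": 0, "ry": 0, "rz": 0},
    {"dx": -0.028, "dy": -0.0206, "dz": 0.003, "rx": 0, "ry": 0, "rz": 0},
    {"dx": -0.028, "dy": -0.0206, "dz": 0.003, "rx": 0, "ry": 0, "rz": 0},
    {"dx": -0.028, "dy": -0.0206, "dz": 0.003, "rx": 0, "ry": 0, "rz": 0},
    {"dx": -0.028, "dy": -0.0206, "dz": 0.003, "rx": 0, "ry": 0, "rz": 0},
    {"dx": -0.028, "dy": -0.0206, "dz": 0.003, "rx": 0, "ry": 0, "rz": 0},
    {"dx": -0.028, "dy": -0.0206, "dz": 0.003, "rx": 0, "ry": 0, "rz": 0},
    {"dx": -0.028, "dy": -0.0206, "dz": 0.003, "rx": 0, "ry": 0, "rz": 0},
    {"dx": -0.028, "dy": -0.0206, "dz": 0.003, "rx": 0, "ry": 0, "rz": 0},
    {"dx": -0.028, "dy": -0.0206, "dz": 0.003, "rx": 0, "ry": 0, "rz": 0},
    {"dx": -0.028, "dy": -0.0206, "dz": 0.003, "rx": 0, "ry": 0, "rz": 0}
  ]
}}

```text
time_s: 3.02
tool_pos: [0.4806, -0.0024, 0.25]
tcp_rot: [0.0, 0.241, 0.971, 0.0]
wrist_force: [0.8, -0.1, 0.4]
grip_width: 0.0558
```

```bash
cat >> h.py <<'E'
def to(x,y,z,n):
    s=state(); d=rot(s['tcp_rot']).as_matrix().T@(np.array([x,y,z])-s['tool_pos']); print('total',d,'per row',n,d/n)
E
python3 -c "
from h import *
to(.473,-.2925,.16,12)"
```

```text
3.0167 [ 0.4806 -0.0024  0.25  ] [[-0.884, 0.468, 0.001], [0.468, 0.884, -0.0], [-0.001, 0.0, -1.0]] [-0.1488  0.2495  1.8282 -0.      1.0633 -1.2328] 0.05575458143571953 [ 0.8449 -0.0589  0.4234]
total [-0.1289 -0.26    0.09  ] per row 12 [-0.0107 -0.0217  0.0075]
```

Request:
{"method": "servo_tool", "body": {
  "steps": [
    {"dx": -0.0107, "dy": -0.0217, "dz": 0.0075, "rx": 0, "ry": 0, "rz": 0},
    {"dx": -0.0107, "dy": -0.0217, "dz": 0.0075, "rx": 0, "ry": 0, "rz": 0},
    {"dx": -0.0107, "dy": -0.0217, "dz": 0.0075, "rx": 0, "ry": 0, "rz": 0},
    {"dx": -0.0107, "dy": -0.0217, "dz": 0.0075, "rx": 0, "ry": 0, "rz": 0},
    {"dx": -0.0107, "dy": -0.0217, "dz": 0.0075, "rx": 0, "ry": 0, "rz": 0},
    {"dx": -0.0107, "dy": -0.0217, "dz": 0.0075, "rx": 0, "ry": 0, "rz": 0},
    {"dx": -0.0107, "dy": -0.0217, "dz": 0.0075, "rx": 0, "ry": 0, "rz": 0},
    {"dx": -0.0107, "dy": -0.0217, "dz": 0.0075, "rx": 0, "ry": 0, "rz": 0},
    {"dx": -0.0107, "dy": -0.0217, "dz": 0.0075, "rx": 0, "ry": 0, "rz": 0},
    {"dx": -0.0107, "dy": -0.0217, "dz": 0.0075, "rx": 0, "ry": 0, "rz": 0},
    {"dx": -0.0107, "dy": -0.0217, "dz": 0.0075, "rx": 0, "ry": 0, "rz": 0},
    {"dx": -0.0107, "dy": -0.0217, "dz": 0.0075, "rx": 0, "ry": 0, "rz": 0},
    {"dx": 0, "dy": 0, "dz": 0, "rx": 0, "ry": 0, "rz": 0}
  ]
}}

```text
time_s: 4.1
tool_pos: [0.4722, -0.2951, 0.1591]
tcp_rot: [0.001, 0.242, 0.97, -0.001]
wrist_force: [0.3, -1.4, -0.1]
grip_width: 0.0555
```

```bash
python3 -c "
from h import *
to(.473,-.2925,.087,6)
s=imaging.camera('side'); f=s['frame'][260:420,200:460]; cv2.imwrite('pics/s1.png',cv2.resize(f,None,fx=3,fy=3)[:,:,::-1])"
```

```text
4.1 [ 0.4722 -0.2951  0.1591] [[-0.883, 0.47, 0.001], [0.47, 0.883, -0.002], [-0.002, -0.002, -1.0]] [-0.6818  0.4682  1.7558 -0.0016  0.9153 -1.7629] 0.055524463259119354 [ 0.2854 -1.3673 -0.093 ]
total [0.0007 0.0028 0.0721] per row 6 [0.0001 0.0005 0.012 ]
```

View pics/s1.png

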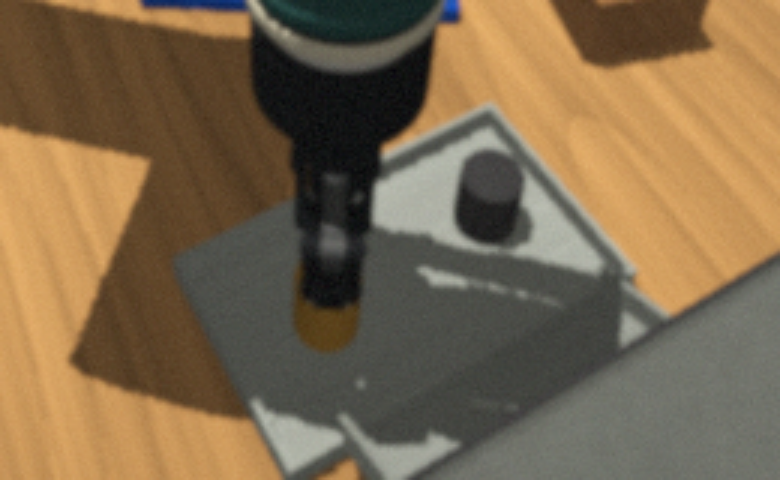

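The crop shows the gripper straight above the brass cup, with the fingertips at about (330,290) in the crop and the cup's foot at (328,345). The slug is well clear at (490,195). I'll go down and grip.

Request:
{"method": "servo_tool", "body": {
  "steps": [
    {"dx": 0, "dy": 0.001, "dz": 0.012, "rx": 0, "ry": 0, "rz": 0},
    {"dx": 0, "dy": 0.001, "dz": 0.012, "rx": 0, "ry": 0, "rz": 0},
    {"dx": 0, "dy": 0, "dz": 0.012, "rx": 0, "ry": 0, "rz": 0},
    {"dx": 0, "dy": 0, "dz": 0.012, "rx": 0, "ry": 0, "rz": 0},
    {"dx": 0, "dy": 0, "dz": 0.012, "rx": 0, "ry": 0, "rz": 0},
    {"dx": 0, "dy": 0, "dz": 0.012, "rx": 0, "ry": 0, "rz": 0},
    {"dx": 0, "dy": 0, "dz": 0, "rx": 0, "ry": 0, "rz": 0}
  ]
}}

```text
time_s: 4.73
tool_pos: [0.4718, -0.2872, 0.0864]
tcp_rot: [-0.002, 0.241, 0.971, 0.001]
wrist_force: [-0.0, -0.1, -0.1]
grip_width: 0.0556
```

Request:
{"method": "servo_tool", "body": {
  "hand": 0.2,
  "newtons": 35,
  "steps": [
    {"dx": 0, "dy": 0, "dz": 0, "rx": 0, "ry": 0, "rz": 0},
    {"dx": 0, "dy": 0, "dz": 0, "rx": 0, "ry": 0, "rz": 0},
    {"dx": 0, "dy": 0, "dz": 0, "rx": 0, "ry": 0, "rz": 0},
    {"dx": 0, "dy": 0, "dz": 0, "rx": 0, "ry": 0, "rz": 0},
    {"dx": 0, "dy": 0, "dz": 0, "rx": 0, "ry": 0, "rz": 0},
    {"dx": 0, "dy": 0, "dz": 0, "rx": 0, "ry": 0, "rz": 0}
  ]
}}

```text
time_s: 5.23
tool_pos: [0.4732, -0.2892, 0.0887]
tcp_rot: [0.001, 0.241, 0.971, -0.0]
wrist_force: [-0.5, 1.9, 6.0]
grip_width: 0.0343
```

Request:
{"method": "servo_tool", "body": {
  "steps": [
    {"dx": 0, "dy": 0, "dz": -0.01, "rx": 0, "ry": 0, "rz": 0},
    {"dx": 0, "dy": 0, "dz": -0.02, "rx": 0, "ry": 0, "rz": 0},
    {"dx": 0, "dy": 0, "dz": -0.02, "rx": 0, "ry": 0, "rz": 0},
    {"dx": 0, "dy": 0, "dz": -0.02, "rx": 0, "ry": 0, "rz": 0},
    {"dx": 0, "dy": 0, "dz": -0.02, "rx": 0, "ry": 0, "rz": 0},
    {"dx": 0, "dy": 0, "dz": -0.01, "rx": 0, "ry": 0, "rz": 0},
    {"dx": 0, "dy": 0, "dz": 0, "rx": 0, "ry": 0, "rz": 0}
  ]
}}

```text
time_s: 5.82
tool_pos: [0.4739, -0.29, 0.1906]
tcp_rot: [0.002, 0.241, 0.971, -0.001]
wrist_force: [0.3, -0.5, -1.3]
grip_width: 0.0343
```

```bash
python3 -c "
from h import *
to(.5127,-.0005,.187,10)
"
```

```text
5.8167 [ 0.4739 -0.29    0.1906] [[-0.884, 0.467, 0.004], [0.467, 0.884, -0.003], [-0.005, -0.001, -1.0]] [-0.6734  0.4224  1.7341 -0.0003  0.9801 -1.7576] 0.03427531204878534 [ 0.2915 -0.4699 -1.264 ]
total [0.101  0.2741 0.0028] per row 10 [0.0101 0.0274 0.0003]
```

Request:
{"method": "servo_tool", "body": {
  "steps": [
    {"dx": 0.005, "dy": 0.014, "dz": 0, "rx": 0, "ry": 0, "rz": 0},
    {"dx": 0.01, "dy": 0.0272, "dz": 0, "rx": 0, "ry": 0, "rz": 0},
    {"dx": 0.01, "dy": 0.0272, "dz": 0, "rx": 0, "ry": 0, "rz": 0},
    {"dx": 0.01, "dy": 0.0272, "dz": 0, "rx": 0, "ry": 0, "rz": 0},
    {"dx": 0.01, "dy": 0.0272, "dz": 0, "rx": 0, "ry": 0, "rz": 0},
    {"dx": 0.01, "dy": 0.0272, "dz": 0, "rx": 0, "ry": 0, "rz": 0},
    {"dx": 0.01, "dy": 0.0272, "dz": 0, "rx": 0, "ry": 0, "rz": 0},
    {"dx": 0.01, "dy": 0.0272, "dz": 0, "rx": 0, "ry": 0, "rz": 0},
    {"dx": 0.01, "dy": 0.0272, "dz": 0, "rx": 0, "ry": 0, "rz": 0},
    {"dx": 0.01, "dy": 0.0272, "dz": 0, "rx": 0, "ry": 0, "rz": 0},
    {"dx": 0.005, "dy": 0.014, "dz": 0, "rx": 0, "ry": 0, "rz": 0},
    {"dx": 0, "dy": 0, "dz": 0, "rx": 0, "ry": 0, "rz": 0},
    {"dx": 0, "dy": 0, "dz": 0, "rx": 0, "ry": 0, "rz": 0}
  ]
}}

```text
time_s: 6.9
tool_pos: [0.5108, 0.0001, 0.1867]
tcp_rot: [-0.001, 0.24, 0.971, -0.0]
wrist_force: [0.2, -0.3, -1.3]
grip_width: 0.0346
```

```bash
python3 -c "
from h import *
to(.5127,-.0005,.12,6)
s=imaging.camera('side'); f=s['frame'][150:300,190:390]; cv2.imwrite('pics/s2.png',cv2.resize(f,None,fx=4,fy=4)[:,:,::-1])
find(s,['cup_center','tray_socket']); print(proj(s,[.5127,-.0005,.006])-[190,150])
t=imaging.camera('top');find(t,['cup_center'])"
```

```text
6.9 [0.5108 0.0001 0.1867] [[-0.885, 0.465, -0.003], [0.465, 0.885, 0.0], [0.002, -0.001, -1.0]] [-0.135   0.3768  1.8304 -0.0004  0.9371 -1.2216] 0.03459517711724312 [ 0.2243 -0.3454 -1.2506]
total [-0.0021  0.0005  0.0667] per row 6 [-0.0004  0.0001  0.0111]
6 cup_center 0.71 [ 0.515  -0.0029  0.1251]
6 tray_socket 0.94 [0.5137 0.0006 0.0021]
[76.1562 93.0036]
```

View pics/s2.png

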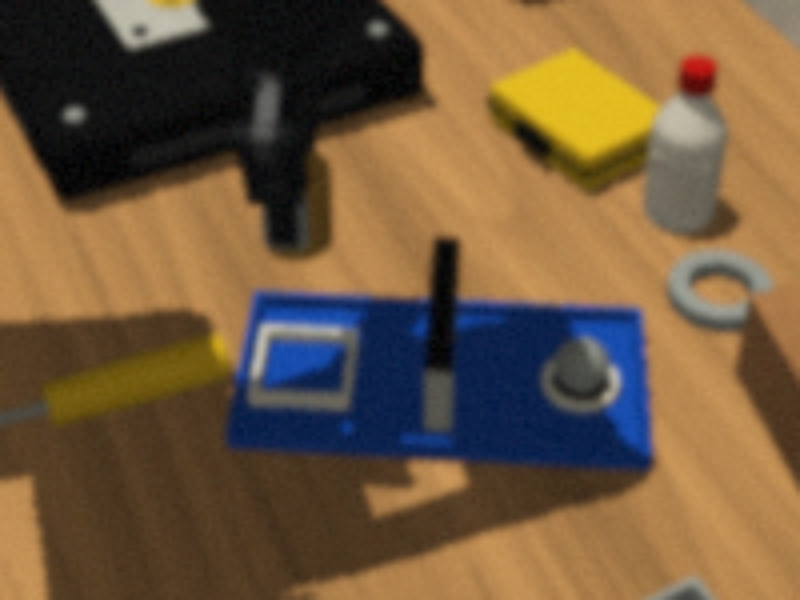

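The cup hangs upright in the fingers at (300,200) in the crop, and the empty socket is at (303,367). I'll go down to just above the walls and check the alignment.

Request:
{"method": "servo_tool", "body": {
  "steps": [
    {"dx": -0.001, "dy": 0.0005, "dz": 0.01, "rx": 0, "ry": 0, "rz": 0},
    {"dx": 0, "dy": 0, "dz": 0.016, "rx": 0, "ry": 0, "rz": 0},
    {"dx": 0, "dy": 0, "dz": 0.016, "rx": 0, "ry": 0, "rz": 0},
    {"dx": 0, "dy": 0, "dz": 0.016, "rx": 0, "ry": 0, "rz": 0},
    {"dx": 0, "dy": 0, "dz": 0.014, "rx": 0, "ry": 0, "rz": 0},
    {"dx": 0, "dy": 0, "dz": 0.008, "rx": 0, "ry": 0, "rz": 0},
    {"dx": 0, "dy": 0, "dz": 0, "rx": 0, "ry": 0, "rz": 0},
    {"dx": 0, "dy": 0, "dz": 0, "rx": 0, "ry": 0, "rz": 0}
  ]
}}

```text
time_s: 7.82
tool_pos: [0.5128, -0.0015, 0.1074]
tcp_rot: [-0.001, 0.241, 0.97, -0.0]
wrist_force: [0.8, 0.1, -0.7]
grip_width: 0.0341
```

```bash
python3 -c "
from h import *
state()
s=imaging.camera('side'); f=s['frame'][200:275,215:315]; cv2.imwrite('pics/s3.png',cv2.resize(f,None,fx=7,fy=7)[:,:,::-1])
find(s,['cup_center','tray_socket'])"
```

```text
7.8167 [ 0.5128 -0.0015  0.1074] [[-0.884, 0.468, -0.001], [0.468, 0.884, 0.0], [0.001, -0.0, -1.0]] [-0.1376  0.5045  1.888  -0.0001  0.7503 -1.2212] 0.03405472642692584 [ 0.8259  0.0989 -0.6937]
8 cup_center 0.56 [ 0.3737  0.0241 -0.0029]
8 cup_center 0.46 [ 0.5162 -0.0041  0.0452]
8 tray_socket 0.79 [ 0.5143 -0.0003  0.0019]
```

View pics/s3.png

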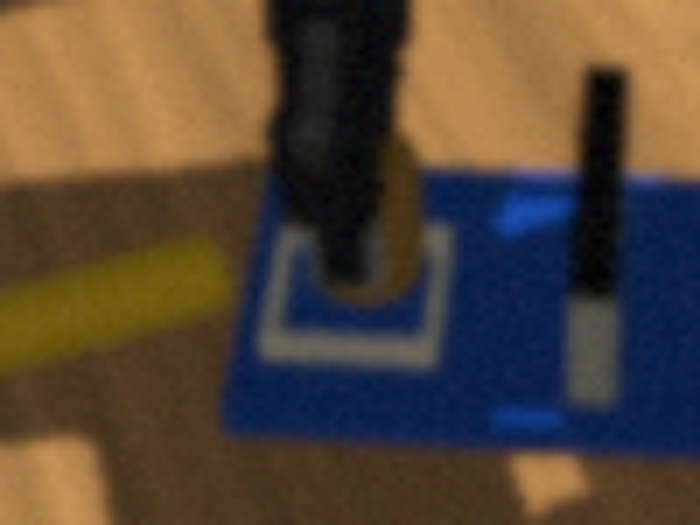

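```bash
python3 -c "
from h import *
s=imaging.camera('side')
g=lambda X:(proj(s,X)-[215,200])*7+3
ex=np.array([.8846,-.4664,0]);ey=np.array([.4664,.8846,0]);C=np.array([.5127,-.0005,.014])
print('walls',[g(C+a*.023*ex+b*.023*ey).round() for a,b in((-1,-1),(1,-1),(1,1),(-1,1))])
for h in(.02,.023,.026):
  a=np.linspace(0,6.28,73); T=np.array([.5128,-.0015,h])
  P=np.array([g(T+.018*np.array([np.cos(i),np.sin(i),0])) for i in a]); print(h,'foot max row',P[P[:,1].argmax()],'right',P[P[:,0].argmax()],'left',P[:,0].min())
T[2]=.068;P=np.array([g(T+.018*np.array([np.cos(i),np.sin(i),0])) for i in a]);print('top',P.min(0),P.max(0))
"
```

```text
walls [array([277., 335.]), array([426., 343.]), array([440., 238.]), array([297., 231.])]
0.02 foot max row [356.534  315.7849] right [418.6869 271.4378] left 302.4436612335571
0.023 foot max row [356.0919 308.8426] right [418.3971 264.5081] left 301.8824272390478
0.026 foot max row [355.6477 301.8674] right [418.106  257.5461] left 301.3185682198026
top [293.1383 119.3299] [413.8823 200.6126]
```

The projections match the picture to about 1 mm (foot edge predicted at row 309, seen at 305; right edge predicted at 418, seen at 420). Lowering into the socket.

Request:
{"method": "servo_tool", "body": {
  "steps": [
    {"dx": 0.0005, "dy": 0.0005, "dz": 0.004, "rx": 0, "ry": 0, "rz": 0},
    {"dx": 0, "dy": 0, "dz": 0.004, "rx": 0, "ry": 0, "rz": 0},
    {"dx": 0, "dy": 0, "dz": 0.004, "rx": 0, "ry": 0, "rz": 0},
    {"dx": 0, "dy": 0, "dz": 0.002, "rx": 0, "ry": 0, "rz": 0},
    {"dx": 0, "dy": 0, "dz": 0.001, "rx": 0, "ry": 0, "rz": 0},
    {"dx": 0, "dy": 0, "dz": 0, "rx": 0, "ry": 0, "rz": 0},
    {"dx": 0, "dy": 0, "dz": 0, "rx": 0, "ry": 0, "rz": 0}
  ]
}}

```text
time_s: 8.6
tool_pos: [0.5127, -0.0005, 0.0928]
tcp_rot: [-0.0, 0.241, 0.971, -0.0]
wrist_force: [0.2, -0.3, -1.7]
grip_width: 0.0347
```

Request:
{"method": "servo_tool", "body": {
  "steps": [
    {"dx": 0, "dy": 0, "dz": 0.001, "rx": 0, "ry": 0, "rz": 0},
    {"dx": 0, "dy": 0, "dz": 0.001, "rx": 0, "ry": 0, "rz": 0},
    {"dx": 0, "dy": 0, "dz": 0, "rx": 0, "ry": 0, "rz": 0},
    {"dx": 0, "dy": 0, "dz": 0, "rx": 0, "ry": 0, "rz": 0}
  ]
}}

```text
time_s: 8.93
tool_pos: [0.5128, -0.0005, 0.0909]
tcp_rot: [-0.0, 0.241, 0.971, -0.0]
wrist_force: [0.1, -0.2, -1.6]
grip_width: 0.0344
```

Request:
{"method": "servo_tool", "body": {
  "steps": [
    {"dx": 0, "dy": 0, "dz": 0.001, "rx": 0, "ry": 0, "rz": 0},
    {"dx": 0, "dy": 0, "dz": 0.001, "rx": 0, "ry": 0, "rz": 0},
    {"dx": 0, "dy": 0, "dz": 0, "rx": 0, "ry": 0, "rz": 0},
    {"dx": 0, "dy": 0, "dz": 0, "rx": 0, "ry": 0, "rz": 0}
  ]
}}

```text
time_s: 9.27
tool_pos: [0.5129, -0.0005, 0.0906]
tcp_rot: [0.0, 0.241, 0.971, -0.0]
wrist_force: [-4.8, 0.8, 19.2]
grip_width: 0.0342
```

Contact with the socket floor. I'll ease off and let go.

Request:
{"method": "servo_tool", "body": {
  "steps": [
    {"dx": 0, "dy": 0, "dz": -0.001, "rx": 0, "ry": 0, "rz": 0},
    {"dx": 0, "dy": 0, "dz": 0, "rx": 0, "ry": 0, "rz": 0}
  ]
}}

```text
time_s: 9.43
tool_pos: [0.5131, -0.0005, 0.0906]
tcp_rot: [0.001, 0.241, 0.971, -0.0]
wrist_force: [-2.1, 0.4, 10.1]
grip_width: 0.0344
```

Request:
{"method": "servo_tool", "body": {
  "hand": 0.65,
  "steps": [
    {"dx": 0, "dy": 0, "dz": 0, "rx": 0, "ry": 0, "rz": 0},
    {"dx": 0, "dy": 0, "dz": 0, "rx": 0, "ry": 0, "rz": 0},
    {"dx": 0, "dy": 0, "dz": 0, "rx": 0, "ry": 0, "rz": 0},
    {"dx": 0, "dy": 0, "dz": 0, "rx": 0, "ry": 0, "rz": 0},
    {"dx": 0, "dy": 0, "dz": 0, "rx": 0, "ry": 0, "rz": 0}
  ]
}}

```text
time_s: 9.85
tool_pos: [0.5127, -0.0005, 0.0897]
tcp_rot: [-0.0, 0.241, 0.971, -0.0]
wrist_force: [0.4, -0.2, 0.2]
grip_width: 0.0557
```

Request:
{"method": "servo_tool", "body": {
  "steps": [
    {"dx": 0, "dy": 0, "dz": -0.01, "rx": 0, "ry": 0, "rz": 0},
    {"dx": 0, "dy": 0, "dz": -0.015, "rx": 0, "ry": 0, "rz": 0},
    {"dx": 0, "dy": 0, "dz": -0.015, "rx": 0, "ry": 0, "rz": 0},
    {"dx": 0, "dy": 0, "dz": -0.02, "rx": 0, "ry": 0, "rz": 0},
    {"dx": 0, "dy": 0, "dz": -0.02, "rx": 0, "ry": 0, "rz": 0},
    {"dx": 0, "dy": 0, "dz": -0.02, "rx": 0, "ry": 0, "rz": 0},
    {"dx": 0, "dy": 0, "dz": -0.01, "rx": 0, "ry": 0, "rz": 0},
    {"dx": 0, "dy": 0, "dz": 0, "rx": 0, "ry": 0, "rz": 0}
  ]
}}

```text
time_s: 10.52
tool_pos: [0.5143, -0.0006, 0.2025]
tcp_rot: [0.002, 0.241, 0.971, 0.0]
wrist_force: [-0.3, -0.4, -0.4]
grip_width: 0.0556
```

```bash
python3 -c "
from h import *
state()
s=imaging.camera('side'); f=s['frame'][180:280,225:365]; cv2.imwrite('pics/s4.png',cv2.resize(f,None,fx=5,fy=5)[:,:,::-1])
find(s,['cup_center','tray_socket','tray_handle','tray_pocket','ball_center'])"
```

```text
10.5167 [ 0.5143 -0.0006  0.2025] [[-0.884, 0.467, 0.005], [0.467, 0.884, -0.001], [-0.005, 0.002, -1.0]] [-0.1356  0.3557  1.8127 -0.0001  0.9682 -1.22  ] 0.05555962038467455 [-0.288  -0.3644 -0.3841]
10 cup_center 0.8 [ 0.5184 -0.0018  0.0267]
10 cup_center 0.41 [ 0.6456 -0.068   0.021 ]
10 tray_socket 0.72 [0.5185 0.0001 0.0052]
10 tray_handle 0.91 [ 0.5791 -0.0362  0.0556]
10 tray_pocket 0.74 [ 0.6473 -0.0669  0.0203]
10 ball_center 0.47 [ 0.6457 -0.0697  0.0257]
```

View pics/s4.png

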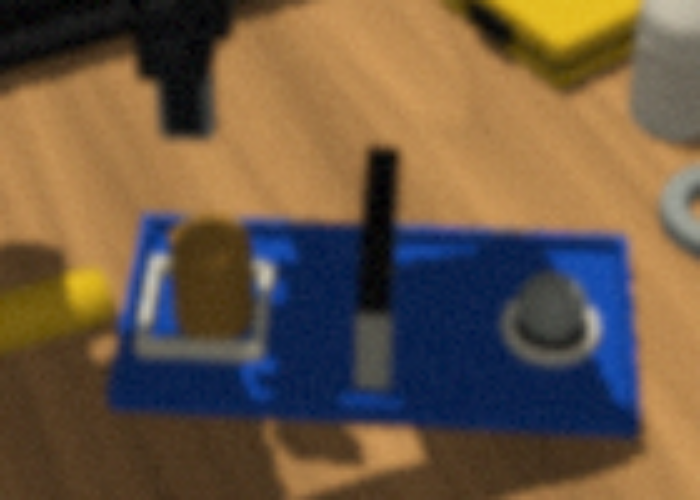

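The cup stands upright and free in the socket (crop, around (213,280)), the ball is in its pocket at (550,315), and the handle bar runs from (383,150) to (375,310). Next I turn the tool 90° for the handle.

Request:
{"method": "servo_tool", "body": {
  "steps": [
    {"dx": 0, "dy": 0, "dz": 0, "rx": 0, "ry": 0, "rz": 6},
    {"dx": 0, "dy": 0, "dz": 0, "rx": 0, "ry": 0, "rz": 6},
    {"dx": 0, "dy": 0, "dz": 0, "rx": 0, "ry": 0, "rz": 6},
    {"dx": 0, "dy": 0, "dz": 0, "rx": 0, "ry": 0, "rz": 6},
    {"dx": 0, "dy": 0, "dz": 0, "rx": 0, "ry": 0, "rz": 6},
    {"dx": 0, "dy": 0, "dz": 0, "rx": 0, "ry": 0, "rz": 6},
    {"dx": 0, "dy": 0, "dz": 0, "rx": 0, "ry": 0, "rz": 6},
    {"dx": 0, "dy": 0, "dz": 0, "rx": 0, "ry": 0, "rz": 6},
    {"dx": 0, "dy": 0, "dz": 0, "rx": 0, "ry": 0, "rz": 6},
    {"dx": 0, "dy": 0, "dz": 0, "rx": 0, "ry": 0, "rz": 6},
    {"dx": 0, "dy": 0, "dz": 0, "rx": 0, "ry": 0, "rz": 6},
    {"dx": 0, "dy": 0, "dz": 0, "rx": 0, "ry": 0, "rz": 6},
    {"dx": 0, "dy": 0, "dz": 0, "rx": 0, "ry": 0, "rz": 6},
    {"dx": 0, "dy": 0, "dz": 0, "rx": 0, "ry": 0, "rz": 6},
    {"dx": 0, "dy": 0, "dz": 0, "rx": 0, "ry": 0, "rz": 6},
    {"dx": 0, "dy": 0, "dz": 0, "rx": 0, "ry": 0, "rz": 0},
    {"dx": 0, "dy": 0, "dz": 0, "rx": 0, "ry": 0, "rz": 0}
  ]
}}

```text
time_s: 12.23
tool_pos: [0.5124, -0.0005, 0.1992]
tcp_rot: [-0.0, 0.856, 0.517, -0.001]
wrist_force: [-0.7, 0.3, 0.1]
grip_width: 0.0555
```

```bash
python3 -c "
from h import *
to(.579,-.0357,.17,6)"
```

```text
12.2333 [ 0.5124 -0.0005  0.1992] [[0.465, 0.885, -0.002], [0.885, -0.465, 0.0], [-0.001, -0.001, -1.0]] [-0.1357  0.3606  1.8157 -0.0001  0.9668  0.3478] 0.0554526376087016 [-0.7185  0.3491  0.0865]
total [-0.0002  0.0754  0.0291] per row 6 [-0.      0.0126  0.0048]
```

Request:
{"method": "servo_tool", "body": {
  "steps": [
    {"dx": 0, "dy": 0.0126, "dz": 0.0048, "rx": 0, "ry": 0, "rz": 0},
    {"dx": 0, "dy": 0.0126, "dz": 0.0048, "rx": 0, "ry": 0, "rz": 0},
    {"dx": 0, "dy": 0.0126, "dz": 0.0048, "rx": 0, "ry": 0, "rz": 0},
    {"dx": 0, "dy": 0.0126, "dz": 0.0048, "rx": 0, "ry": 0, "rz": 0},
    {"dx": 0, "dy": 0.0126, "dz": 0.0048, "rx": 0, "ry": 0, "rz": 0},
    {"dx": 0, "dy": 0.0126, "dz": 0.0048, "rx": 0, "ry": 0, "rz": 0},
    {"dx": 0, "dy": 0, "dz": 0, "rx": 0, "ry": 0, "rz": 0},
    {"dx": 0, "dy": 0, "dz": 0, "rx": 0, "ry": 0, "rz": 0}
  ]
}}

```text
time_s: 12.9
tool_pos: [0.5801, -0.0363, 0.1704]
tcp_rot: [-0.0, 0.857, 0.516, -0.0]
wrist_force: [-0.7, 0.6, -0.5]
grip_width: 0.0557
```

```bash
python3 -c "
from h import *
to(.579,-.0357,.116,6)
s=imaging.camera('side'); f=s['frame'][150:280,225:365]; cv2.imwrite('pics/s5.png',cv2.resize(f,None,fx=4,fy=4)[:,:,::-1])"
```

```text
12.9 [ 0.5801 -0.0363  0.1704] [[0.468, 0.884, -0.001], [0.884, -0.468, 0.0], [-0.0, -0.001, -1.0]] [-0.1813  0.4816  1.6896 -0.0001  0.9713  0.3058] 0.055721058238577904 [-0.7266  0.5733 -0.5042]
total [ 0.     -0.0012  0.0544] per row 6 [ 0.     -0.0002  0.0091]
```

View pics/s5.png

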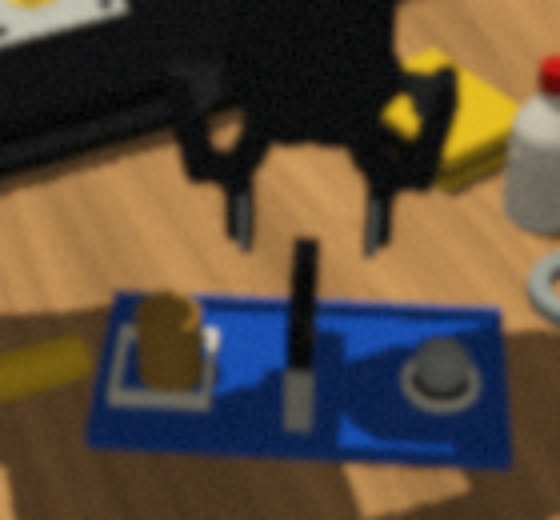

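The open fingers straddle the handle (inner faces at columns 253 and 368, bar at 305), and the cup and ball are in place. I'll go down and grip.

Request:
{"method": "servo_tool", "body": {
  "steps": [
    {"dx": 0, "dy": -0.0012, "dz": 0.009, "rx": 0, "ry": 0, "rz": 0},
    {"dx": 0, "dy": 0, "dz": 0.009, "rx": 0, "ry": 0, "rz": 0},
    {"dx": 0, "dy": 0, "dz": 0.009, "rx": 0, "ry": 0, "rz": 0},
    {"dx": 0, "dy": 0, "dz": 0.009, "rx": 0, "ry": 0, "rz": 0},
    {"dx": 0, "dy": 0, "dz": 0.009, "rx": 0, "ry": 0, "rz": 0},
    {"dx": 0, "dy": 0, "dz": 0.009, "rx": 0, "ry": 0, "rz": 0},
    {"dx": 0, "dy": 0, "dz": 0, "rx": 0, "ry": 0, "rz": 0},
    {"dx": 0, "dy": 0, "dz": 0, "rx": 0, "ry": 0, "rz": 0}
  ]
}}

```text
time_s: 13.62
tool_pos: [0.5781, -0.0352, 0.1162]
tcp_rot: [-0.001, 0.857, 0.516, -0.001]
wrist_force: [0.1, 0.7, -0.5]
grip_width: 0.0553
```

Request:
{"method": "servo_tool", "body": {
  "hand": 0.25,
  "newtons": 30,
  "steps": [
    {"dx": 0, "dy": 0, "dz": 0, "rx": 0, "ry": 0, "rz": 0},
    {"dx": 0, "dy": 0, "dz": 0, "rx": 0, "ry": 0, "rz": 0},
    {"dx": 0, "dy": 0, "dz": 0, "rx": 0, "ry": 0, "rz": 0},
    {"dx": 0, "dy": 0, "dz": 0, "rx": 0, "ry": 0, "rz": 0}
  ]
}}

```text
time_s: 13.95
tool_pos: [0.5789, -0.0353, 0.1176]
tcp_rot: [0.0, 0.857, 0.516, 0.0]
wrist_force: [-0.4, -0.3, 0.2]
grip_width: 0.021
```

Request:
{"method": "servo_tool", "body": {
  "hand": 0,
  "newtons": 40,
  "steps": [
    {"dx": 0, "dy": 0, "dz": 0, "rx": 0, "ry": 0, "rz": 0},
    {"dx": 0, "dy": 0, "dz": 0, "rx": 0, "ry": 0, "rz": 0},
    {"dx": 0, "dy": 0, "dz": 0, "rx": 0, "ry": 0, "rz": 0},
    {"dx": 0, "dy": 0, "dz": 0, "rx": 0, "ry": 0, "rz": 0}
  ]
}}

```text
time_s: 14.28
tool_pos: [0.5787, -0.0353, 0.1176]
tcp_rot: [0.0, 0.857, 0.516, 0.0]
wrist_force: [-1.8, 0.4, 6.0]
grip_width: 0.0134
```

Request:
{"method": "servo_tool", "body": {
  "newtons": 90,
  "steps": [
    {"dx": 0, "dy": 0, "dz": 0, "rx": 0, "ry": 0, "rz": 0},
    {"dx": 0, "dy": 0, "dz": 0, "rx": 0, "ry": 0, "rz": 0},
    {"dx": 0, "dy": 0, "dz": 0, "rx": 0, "ry": 0, "rz": 0}
  ]
}}

```text
time_s: 14.53
tool_pos: [0.5789, -0.0353, 0.1178]
tcp_rot: [0.0, 0.857, 0.516, 0.0]
wrist_force: [-1.0, 0.9, 6.7]
grip_width: 0.0128
```

Request:
{"method": "servo_tool", "body": {
  "steps": [
    {"dx": 0, "dy": 0, "dz": -0.001, "rx": 0, "ry": 0, "rz": 0},
    {"dx": 0, "dy": 0, "dz": -0.002, "rx": 0, "ry": 0, "rz": 0},
    {"dx": 0, "dy": 0, "dz": -0.003, "rx": 0, "ry": 0, "rz": 0},
    {"dx": 0, "dy": 0, "dz": -0.004, "rx": 0, "ry": 0, "rz": 0},
    {"dx": 0, "dy": 0, "dz": -0.005, "rx": 0, "ry": 0, "rz": 0},
    {"dx": 0, "dy": 0, "dz": -0.006, "rx": 0, "ry": 0, "rz": 0},
    {"dx": 0, "dy": 0, "dz": -0.006, "rx": 0, "ry": 0, "rz": 0},
    {"dx": 0, "dy": 0, "dz": -0.006, "rx": 0, "ry": 0, "rz": 0},
    {"dx": 0, "dy": 0, "dz": -0.006, "rx": 0, "ry": 0, "rz": 0},
    {"dx": 0, "dy": 0, "dz": -0.006, "rx": 0, "ry": 0, "rz": 0},
    {"dx": 0, "dy": 0, "dz": -0.005, "rx": 0, "ry": 0, "rz": 0},
    {"dx": 0, "dy": 0, "dz": -0.004, "rx": 0, "ry": 0, "rz": 0},
    {"dx": 0, "dy": 0, "dz": -0.003, "rx": 0, "ry": 0, "rz": 0},
    {"dx": 0, "dy": 0, "dz": -0.002, "rx": 0, "ry": 0, "rz": 0},
    {"dx": 0, "dy": 0, "dz": -0.001, "rx": 0, "ry": 0, "rz": 0},
    {"dx": 0, "dy": 0, "dz": 0, "rx": 0, "ry": 0, "rz": 0},
    {"dx": 0, "dy": 0, "dz": 0, "rx": 0, "ry": 0, "rz": 0}
  ]
}}

```text
time_s: 15.95
tool_pos: [0.5784, -0.0353, 0.1769]
tcp_rot: [-0.0, 0.857, 0.516, -0.0]
wrist_force: [-0.3, -0.4, -6.3]
grip_width: 0.0125
```

```bash
python3 -c "
from h import *
to(.548,.332,.27,1)
s=imaging.camera('side'); f=s['frame'][130:280,225:375]; cv2.imwrite('pics/s6.png',cv2.resize(f,None,fx=4,fy=4)[:,:,::-1])
find(s,['cup_center','tray_socket','tray_handle','tray_pocket','ball_center'])"
```

```text
15.95 [ 0.5784 -0.0353  0.1769] [[0.468, 0.884, -0.0], [0.884, -0.468, -0.0], [-0.0, -0.0, -1.0]] [-0.18    0.4709  1.6886 -0.0001  0.9825  0.3065] 0.0124981831750383 [-0.273  -0.4048 -6.2758]
total [ 0.3104 -0.1987 -0.0931] per row 1 [ 0.3104 -0.1987 -0.0931]
12 cup_center 0.87 [ 0.5145 -0.0007  0.0878]
12 tray_socket 0.64 [0.5169 0.0011 0.0646]
12 tray_handle 0.97 [ 0.5771 -0.034   0.1153]
12 tray_pocket 0.69 [ 0.6463 -0.0639  0.0801]
12 tray_pocket 0.51 [0.5458 0.3322 0.0014]
```

View pics/s6.png

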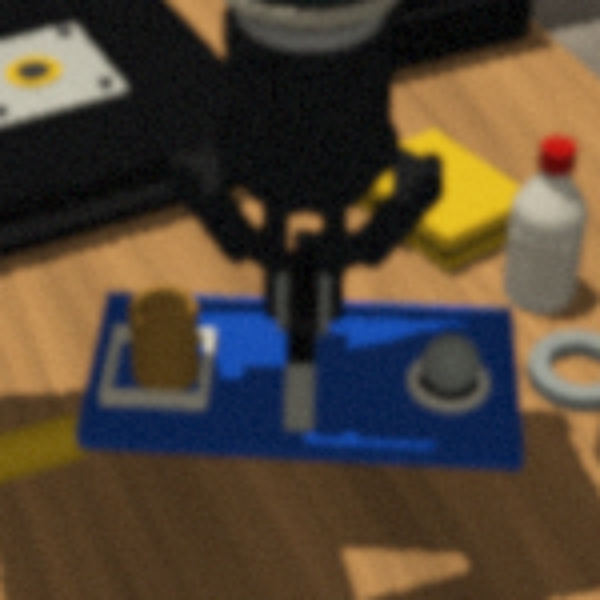

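The tray is lifted and level: cup in the socket at (165,340), ball in its pocket at (450,365), and 6.3 N hanging on the wrist. I'll raise it further, then carry it smoothly.

Request:
{"method": "servo_tool", "body": {
  "steps": [
    {"dx": 0, "dy": 0, "dz": -0.001, "rx": 0, "ry": 0, "rz": 0},
    {"dx": 0, "dy": 0, "dz": -0.002, "rx": 0, "ry": 0, "rz": 0},
    {"dx": 0, "dy": 0, "dz": -0.003, "rx": 0, "ry": 0, "rz": 0},
    {"dx": 0, "dy": 0, "dz": -0.004, "rx": 0, "ry": 0, "rz": 0},
    {"dx": 0, "dy": 0, "dz": -0.005, "rx": 0, "ry": 0, "rz": 0},
    {"dx": 0, "dy": 0, "dz": -0.006, "rx": 0, "ry": 0, "rz": 0},
    {"dx": 0, "dy": 0, "dz": -0.0065, "rx": 0, "ry": 0, "rz": 0},
    {"dx": 0, "dy": 0, "dz": -0.0065, "rx": 0, "ry": 0, "rz": 0},
    {"dx": 0, "dy": 0, "dz": -0.0065, "rx": 0, "ry": 0, "rz": 0},
    {"dx": 0, "dy": 0, "dz": -0.0065, "rx": 0, "ry": 0, "rz": 0},
    {"dx": 0, "dy": 0, "dz": -0.0065, "rx": 0, "ry": 0, "rz": 0},
    {"dx": 0, "dy": 0, "dz": -0.0065, "rx": 0, "ry": 0, "rz": 0},
    {"dx": 0, "dy": 0, "dz": -0.0065, "rx": 0, "ry": 0, "rz": 0},
    {"dx": 0, "dy": 0, "dz": -0.0065, "rx": 0, "ry": 0, "rz": 0},
    {"dx": 0, "dy": 0, "dz": -0.006, "rx": 0, "ry": 0, "rz": 0},
    {"dx": 0, "dy": 0, "dz": -0.005, "rx": 0, "ry": 0, "rz": 0},
    {"dx": 0, "dy": 0, "dz": -0.004, "rx": 0, "ry": 0, "rz": 0},
    {"dx": 0, "dy": 0, "dz": -0.003, "rx": 0, "ry": 0, "rz": 0},
    {"dx": 0, "dy": 0, "dz": -0.002, "rx": 0, "ry": 0, "rz": 0},
    {"dx": 0, "dy": 0, "dz": -0.001, "rx": 0, "ry": 0, "rz": 0}
  ]
}}

```text
time_s: 17.92
tool_pos: [0.5786, -0.0353, 0.2713]
tcp_rot: [0.0, 0.857, 0.516, 0.0]
wrist_force: [0.0, 0.2, -5.9]
grip_width: 0.0125
```

Request:
{"method": "servo_tool", "body": {
  "steps": [
    {"dx": 0.0012, "dy": -0.0008, "dz": 0, "rx": 0, "ry": 0, "rz": 0},
    {"dx": 0.0024, "dy": -0.0015, "dz": 0, "rx": 0, "ry": 0, "rz": 0},
    {"dx": 0.0035, "dy": -0.0023, "dz": 0, "rx": 0, "ry": 0, "rz": 0},
    {"dx": 0.0047, "dy": -0.003, "dz": 0, "rx": 0, "ry": 0, "rz": 0},
    {"dx": 0.0059, "dy": -0.0038, "dz": 0, "rx": 0, "ry": 0, "rz": 0},
    {"dx": 0.0071, "dy": -0.0045, "dz": 0, "rx": 0, "ry": 0, "rz": 0},
    {"dx": 0.0082, "dy": -0.0053, "dz": 0, "rx": 0, "ry": 0, "rz": 0},
    {"dx": 0.0094, "dy": -0.006, "dz": 0, "rx": 0, "ry": 0, "rz": 0},
    {"dx": 0.0094, "dy": -0.006, "dz": 0, "rx": 0, "ry": 0, "rz": 0},
    {"dx": 0.0094, "dy": -0.006, "dz": 0, "rx": 0, "ry": 0, "rz": 0},
    {"dx": 0.0094, "dy": -0.006, "dz": 0, "rx": 0, "ry": 0, "rz": 0},
    {"dx": 0.0094, "dy": -0.006, "dz": 0, "rx": 0, "ry": 0, "rz": 0},
    {"dx": 0.0094, "dy": -0.006, "dz": 0, "rx": 0, "ry": 0, "rz": 0},
    {"dx": 0.0094, "dy": -0.006, "dz": 0, "rx": 0, "ry": 0, "rz": 0},
    {"dx": 0.0094, "dy": -0.006, "dz": 0, "rx": 0, "ry": 0, "rz": 0},
    {"dx": 0.0094, "dy": -0.006, "dz": 0, "rx": 0, "ry": 0, "rz": 0},
    {"dx": 0.0094, "dy": -0.006, "dz": 0, "rx": 0, "ry": 0, "rz": 0},
    {"dx": 0.0094, "dy": -0.006, "dz": 0, "rx": 0, "ry": 0, "rz": 0},
    {"dx": 0.0094, "dy": -0.006, "dz": 0, "rx": 0, "ry": 0, "rz": 0},
    {"dx": 0.0094, "dy": -0.006, "dz": 0, "rx": 0, "ry": 0, "rz": 0}
  ]
}}

```text
time_s: 19.58
tool_pos: [0.5633, 0.1494, 0.2711]
tcp_rot: [0.0, 0.857, 0.516, -0.0]
wrist_force: [0.5, -0.1, -6.3]
grip_width: 0.0129
```

Request:
{"method": "servo_tool", "body": {
  "steps": [
    {"dx": 0.0094, "dy": -0.006, "dz": 0, "rx": 0, "ry": 0, "rz": 0},
    {"dx": 0.0094, "dy": -0.006, "dz": 0, "rx": 0, "ry": 0, "rz": 0},
    {"dx": 0.0094, "dy": -0.006, "dz": 0, "rx": 0, "ry": 0, "rz": 0},
    {"dx": 0.0094, "dy": -0.006, "dz": 0, "rx": 0, "ry": 0, "rz": 0},
    {"dx": 0.0094, "dy": -0.006, "dz": 0, "rx": 0, "ry": 0, "rz": 0},
    {"dx": 0.0094, "dy": -0.006, "dz": 0, "rx": 0, "ry": 0, "rz": 0},
    {"dx": 0.0094, "dy": -0.006, "dz": 0, "rx": 0, "ry": 0, "rz": 0},
    {"dx": 0.0094, "dy": -0.006, "dz": 0, "rx": 0, "ry": 0, "rz": 0},
    {"dx": 0.0094, "dy": -0.006, "dz": 0, "rx": 0, "ry": 0, "rz": 0},
    {"dx": 0.0094, "dy": -0.006, "dz": 0, "rx": 0, "ry": 0, "rz": 0},
    {"dx": 0.0094, "dy": -0.006, "dz": 0, "rx": 0, "ry": 0, "rz": 0},
    {"dx": 0.0094, "dy": -0.006, "dz": 0, "rx": 0, "ry": 0, "rz": 0},
    {"dx": 0.0082, "dy": -0.0053, "dz": 0, "rx": 0, "ry": 0, "rz": 0},
    {"dx": 0.0071, "dy": -0.0045, "dz": 0, "rx": 0, "ry": 0, "rz": 0},
    {"dx": 0.0059, "dy": -0.0038, "dz": 0, "rx": 0, "ry": 0, "rz": 0},
    {"dx": 0.0047, "dy": -0.003, "dz": 0, "rx": 0, "ry": 0, "rz": 0},
    {"dx": 0.0035, "dy": -0.0023, "dz": 0, "rx": 0, "ry": 0, "rz": 0},
    {"dx": 0.0024, "dy": -0.0015, "dz": 0, "rx": 0, "ry": 0, "rz": 0},
    {"dx": 0.0012, "dy": -0.0008, "dz": 0, "rx": 0, "ry": 0, "rz": 0},
    {"dx": 0, "dy": 0, "dz": 0, "rx": 0, "ry": 0, "rz": 0}
  ]
}}

```text
time_s: 21.25
tool_pos: [0.5492, 0.3208, 0.2711]
tcp_rot: [0.0, 0.857, 0.516, -0.0]
wrist_force: [0.5, -0.0, -7.5]
grip_width: 0.0127
```

Request:
{"method": "servo_tool", "body": {
  "steps": [
    {"dx": 0, "dy": 0, "dz": 0, "rx": 0, "ry": 0, "rz": 0},
    {"dx": 0, "dy": 0, "dz": 0, "rx": 0, "ry": 0, "rz": 0},
    {"dx": 0, "dy": 0, "dz": 0, "rx": 0, "ry": 0, "rz": 0},
    {"dx": 0, "dy": 0, "dz": 0, "rx": 0, "ry": 0, "rz": 0},
    {"dx": 0, "dy": 0, "dz": 0, "rx": 0, "ry": 0, "rz": 0},
    {"dx": 0, "dy": 0, "dz": 0, "rx": 0, "ry": 0, "rz": 0}
  ]
}}

```text
time_s: 21.75
tool_pos: [0.5492, 0.3207, 0.2711]
tcp_rot: [0.0, 0.857, 0.516, -0.0]
wrist_force: [-0.2, 0.3, -5.8]
grip_width: 0.0128
```

```bash
python3 -c "
from h import *
to(.548,.332,.272,1)
s=imaging.camera('side'); f=s['frame'][40:240,120:380]; cv2.imwrite('pics/s7.png',cv2.resize(f,None,fx=3,fy=3)[:,:,::-1])
find(s,['cup_center','tray_socket','tray_handle','tray_pocket','ball_center'])
print(np.abs(readout.sense()['dq']).max())"
```

```text
21.75 [0.5492 0.3207 0.2711] [[0.468, 0.884, -0.0], [0.884, -0.468, -0.0], [-0.0, 0.0, -1.0]] [ 0.4199  0.4389  1.4669 -0.0001  1.2359  0.9065] 0.012794007610047427 [-0.1617  0.304  -5.8319]
total [ 0.0094 -0.0064 -0.0009] per row 1 [ 0.0094 -0.0064 -0.0009]
13 cup_center 0.69 [0.4866 0.3501 0.1784]
13 tray_handle 0.66 [0.5513 0.3245 0.2147]
13 tray_handle 0.47 [0.5456 0.3326 0.0567]
13 tray_pocket 0.91 [0.6183 0.2898 0.176 ]
13 ball_center 0.67 [0.4881 0.3525 0.1811]
13 ball_center 0.48 [0.6155 0.2869 0.1767]
0.0016705793198769016
```

View pics/s7.png

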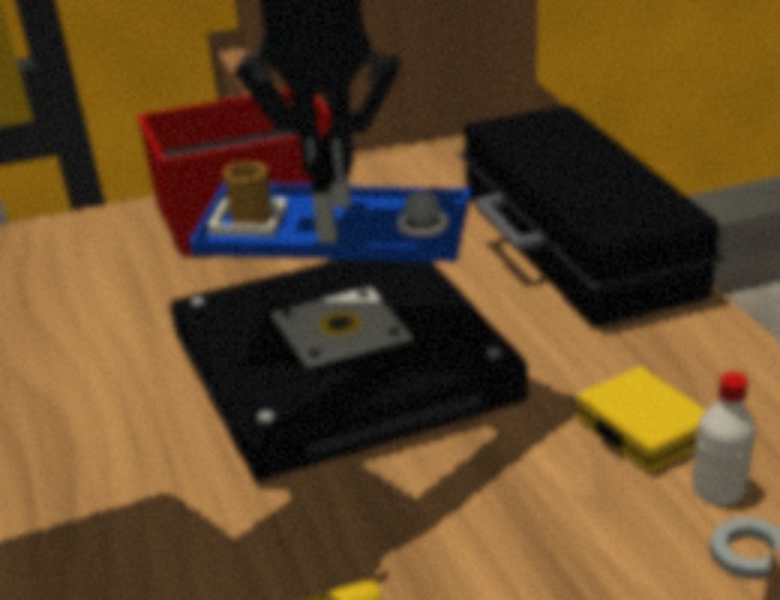

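The tray is level over the panel, with the cup in the socket at (248,195) and the ball in its pocket at (425,210). It is 11 mm short of centre, so I'll nudge it over, let it settle and hand in.

Request:
{"method": "servo_tool", "body": {
  "steps": [
    {"dx": 0.0006, "dy": -0.0004, "dz": 0, "rx": 0, "ry": 0, "rz": 0},
    {"dx": 0.0014, "dy": -0.001, "dz": 0, "rx": 0, "ry": 0, "rz": 0},
    {"dx": 0.002, "dy": -0.0014, "dz": 0, "rx": 0, "ry": 0, "rz": 0},
    {"dx": 0.002, "dy": -0.0014, "dz": 0, "rx": 0, "ry": 0, "rz": 0},
    {"dx": 0.002, "dy": -0.0012, "dz": 0, "rx": 0, "ry": 0, "rz": 0},
    {"dx": 0.001, "dy": -0.0008, "dz": 0, "rx": 0, "ry": 0, "rz": 0},
    {"dx": 0.0004, "dy": -0.0002, "dz": 0, "rx": 0, "ry": 0, "rz": 0},
    {"dx": 0, "dy": 0, "dz": 0, "rx": 0, "ry": 0, "rz": 0},
    {"dx": 0, "dy": 0, "dz": 0, "rx": 0, "ry": 0, "rz": 0},
    {"dx": 0, "dy": 0, "dz": 0, "rx": 0, "ry": 0, "rz": 0},
    {"dx": 0, "dy": 0, "dz": 0, "rx": 0, "ry": 0, "rz": 0},
    {"dx": 0, "dy": 0, "dz": 0, "rx": 0, "ry": 0, "rz": 0},
    {"dx": 0, "dy": 0, "dz": 0, "rx": 0, "ry": 0, "rz": 0}
  ]
}}

```text
time_s: 23.13
tool_pos: [0.548, 0.332, 0.2711]
tcp_rot: [0.0, 0.857, 0.516, -0.0]
wrist_force: [-0.5, 0.8, -6.5]
grip_width: 0.0122
```

```bash
python3 -c "
from h import *
s=state(); print(np.abs(s['dq']).max()); find(imaging.camera('side'),['cup_center','tray_handle','ball_center','tray_pocket']); print(env.close_job())"
```

```text
23.1333 [0.548  0.332  0.2711] [[0.468, 0.884, -0.0], [0.884, -0.468, -0.0], [-0.0, 0.0, -1.0]] [ 0.437   0.4454  1.4558 -0.0001  1.2405  0.9236] 0.012153616714117282 [-0.5391  0.7863 -6.498 ]
0.002301723719134529
14 cup_center 0.52 [0.5454 0.3294 0.1542]
14 cup_center 0.5 [0.4861 0.362  0.1799]
14 tray_handle 0.8 [0.5486 0.3331 0.213 ]
14 ball_center 0.68 [0.6145 0.2962 0.1761]
14 tray_pocket 0.63 [0.6156 0.3012 0.1743]
the job is handed in; nothing more can be done
None
```

The brass cup is upright in the tray's socket. The gripper is still holding the loaded tray over the mounting plate, and I handed the job in at about 23 s; the system reported no verdict.

Last checks:
- **Position:** the tool was at (0.548, 0.332), within about 2 mm of the mount as measured. By the grip geometry the tray's underside is about 10 cm above the plate.
- **Hold:** the arm was still and the tool vertical, with about 6 N hanging on the wrist and the fingers 12 mm apart on the handle.
- **Ball:** it was detected about 5 mm from the pocket's centre, which is roughly the detector's own error.
- **Cup:** the picture taken just before the final 11 mm nudge shows it upright in its socket. In the last detection the top-scored cup position (0.52) was a false one on the tray or panel centre. The second (0.50) matched the socket.

Two things did not go cleanly. The first move call was refused because rows need all six numbers. Lowering the cup pressed the socket floor with 19 N before I eased off. The slug and the other bench items were not touched on purpose, and I did not re-measure them at the end.

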